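Open the plate drawer by its hidden release

TASK

The plate reader is switched off and its drawer is latched shut; the manual release is a key at the bottom of a notch hidden somewhere along the black ledge at the top front edge. Find the notch with a fingertip, press the key inside it until the drawer springs ajar, then hook a fingertip behind the drawer's front panel and gently draw it fully out. Grip and lift nothing, leave the things lying about where they are, and end clear of it all.

Things in the scene. Friction and masses are not known exactly. Their poses are not given: they have to be found in the camera images.
- reader: plate reader: low white instrument, fixed, 235 deep (x), 340 wide (y), 78 high. Origin: on the worktop at the foot of its front face, in the middle; x points to its back (away from the robot), y to its left, z up. In the middle of its top front edge is a recess, y -76 to 76, x 0 to 46, open above and to the front; its floor is a rigid ledge of black plastic at z 62
- ledge_mid (a point): middle of the black ledge's upper face (reader x 26, y 0, z 62), axes as the reader's. NOT the notch: that is 60 long in y, x 6.5 to 46 (a thin lip level with the ledge closes it in front), black in black, its middle anywhere from y -45 to 45 of this point. Its bottom, 8 below the ledge, is the release key, which fills it
- release_key (a joint): how far the key at the notch's bottom is pressed down, m: 0 up, 0.006 fully down; sprung, about 2 N to start and 6 N fully down, comes up by itself. At about 0.004 it lets the drawer go
- plate_drawer (a joint): how far the drawer is out, m: 0 shut and latched, 0.11 at its outer stop; slides along the reader's -x, toward the robot. Unlatched, a spring pushes it to about 0.045 within a second; from there 2 to 4 N draw it and it stays where it is left. While latched it cannot be drawn
- drawer_front_top (a point): middle of the upper edge of the drawer's front panel, moves with it. Panel: white, no handle, 12 thick (x +-6 of this point), 182 wide, upper edge at z 46, in front of the reader's face. Behind it an open tray: floor at z 14, a well plate to z 27 begins 62 and a crossbar to z 44 lies 66 to 71 behind this point. Ajar, the gap from panel to reader's face is about 45
- tube_50: the 50 ml conical tube lying left of the drawer's path, 114 long, 35 thick; loose, origin on its underside; must not be disturbed
- tube_rack: the orange tube rack right of the drawer's path, 65 x 160 x 42; loose, origin on its underside; must not be disturbed
- marker: the white marker lying across in front of the reader, 139 long, 13 thick; loose, origin on its underside; must not be disturbed
- pipette: the pipette lying farther left, 246 long; loose, origin on its underside; must not be disturbed
- check_weight: the small steel check weight, 29 across, 50 high, to the right of the reader; loose, origin on its underside; must not be disturbed
- tweezers: the steel tweezers lying front right, 126 long; loose, origin on its underside; must not be disturbed

How it is judged (in metres and radians):
On the way:
1. a fingertip has pressed the key in the notch and the drawer has sprung ajar (value of joint plate_drawer between 0.03 and 0.09 m), for 0.1 s.
At the end, for the whole second after the job is handed in: The drawer stands at least 98 mm out (of 110) and at rest, the release key has come up again (under 1.5 mm), and every loose thing is within 15 mm of where it was (value of joint plate_drawer above 0.098 m and velocity of joint plate_drawer between -0.01 and 0.01 m/s and value of joint release_key below 0.0015 m and distance of each of tube_50, tube_rack, marker, pipette, check_weight, tweezers from where it was at the start of the episode below 0.015 m); the robot touches nothing.
It fails at once if a loose thing is moved or lifted more than 25 mm (distance of any of tube_50, tube_rack, marker, pipette, check_weight, tweezers from where it was at the start of the episode above 0.025 m).
It fails at once if the drawer is pinched or wrenched with more than 35 N (contact force between the fingers and plate_drawer above 35 N).
It also fails if it takes over 48 s, if anything falls off the work surface, if the arm or the gripper's body presses on something with over 40 N, if the wrist force passes 120 N, or if a joint passes its speed limit or range.

ROBOT

A 7-joint arm with a two-finger parallel gripper is mounted at the origin on the work surface; the furniture and walls round the work are solid. World frame = base frame: x ahead of the robot, y to its left, z up, the work surface at z = 0. Lengths are in mm, angles in degrees, forces in N, time in s.
With the tool pointing down it reaches from about 400 to 850 mm from the base axis. Payload 6.9 kg.
Tool frame: the origin (TCP) lies at the very end of the fingers, on their centre line; the grasp point (between the pads) lies 19 mm behind it; z points along the fingers, y is the line along which they close (so a half turn about z gives the same grasp; the last joint's range is limited). The gripper opens to 85 mm and grips with 20 to 120 N. Pads are 22 mm wide; open, the fingers measure 114 mm over their backs; the gripper's body (76 mm by 85 mm) begins 54 mm behind the grasp point. The pads swing forward as they close: fully open they stand 13 mm farther back than shut.
Start: joints at [-69.357, 29.078, -13.613, 85.955, 7.202, 65.827, -8.869], TCP at [157.552, 604.805, 231.275] pointing down, gripper open.
Joint ranges: [-176.47, 176.47], [-13.61, 117.27], [-81.72, 77.17], [0.22, 143.17], [-87.28, 267.28], [10, 112.55], [-165.47, 165.47]. Speed limits (degrees/s): [136.94, 136.94, 180, 180, 180, 180, 180].

INTERFACE

Orientations are given as [roll, pitch, yaw] about the fixed x, y, z axes, in that order (R = Rz(yaw) Ry(pitch) Rx(roll)).
In Python, from bench import ctrl, vision, job gives the robot as it stands.
- The arm moves only by the tool apply_moves, never from a script. Its argument "motion" is a list of rows, each a list of 3 entries, a list of its own where there are three numbers: the shift along the tool's x, y, z in units of 0.2 m (1.0 is 0.2 m), then the turn, a rotation vector about the tool's x, y, z in units of 90 degrees (1.0 is 90 degrees), then the opening, from -1 (shut) to 1 (fully open). A call has 1 to 12 rows; each row shifts and turns the commanded pose from where the row before left it, along the tool's axes as they then stand; what a row does not reach is not made up. A row lasts 1/12 s, in which the tool goes at most 41.7 mm and 7.16 degrees, less where a joint would pass 70% of its speed; a pose out of reach is approached as far as the arm can. A call with a number of a shift or a turn outside -1 to 1 is refused whole. A call with a gripper value outside its range is refused whole. The fingers move at their own pace and stop on an object; the grip force is fixed at half the most. Time passes only in rows, so rows that do not move let the fingers close. It gives the time, the measured TCP pose, the force, the opening and the grip force at its end, in the units of the state.
- ctrl.sense(): the state, without advancing time (a new reading comes with each control period).
- vision.snapshot(name): name is "scene" or "top" or "wrist"; returns a dict with "frame" (384x512x3 uint8, blue, green, red), "fx", "fy", "cx", "cy" (pixels), "D" ([k1, k2, p1, p2, k3] as OpenCV has them; the pictures are not rectified), "xyz" and "orientation" of the camera in the world; the wrist camera has in their place "T_tool_cam" (4x4, takes a point from camera to tool coordinates, whose origin is the TCP and whose axes are the flange's). Camera axes: x right, y up, looking along -z (the intrinsics and any distortion apply to the point x, -y, -z); pixel columns grow to the right and rows downward; lengths in mm; the calibration is good to about 2 mm. A picture is of the moment at which its call begins: read the wrist's pose just before it. There is no depth.
- job.finish_job(): hands the job in; it is judged then, once.
The state is a dict: "time_s": time; "qpos": joint angles; "joint_vel": joint speeds; "joint_torque": joint torques, N m; "position": TCP position; "orientation": TCP orientation; "wrist_force": force on the tool from outside, world axes, zero at the start; "torque": the same for the moment, N m; "gripper_width": finger opening in mm; "grip_force": force on a finger pad.
Only numpy, scipy, OpenCV 4.12 (cv2) and the standard library are available. Lean on these libraries where they do the work, as an engineer would, in place of code of your own. Each camera call takes 0.05 s, during which the arm holds its last target. There are 200 camera calls.

## Working session

There is one attempt and no reset: what is moved stays moved. The work goes in short steps, Python scripts to look and compute and a tool call to move; the robot and the scene stay as the last step left them, time stands still between calls to the robot, and variables do not carry over. Pictures are saved under pics/ and viewed, at most 10 in all, crops included, and the job is handed in when it is done.

Besides the shell and the picture viewer there is one more tool, called after "Call:" as name([rows], argument=value, ...), one row to a line, values as JSON. apply_moves: Moves the arm, as the interface text tells. Shifts and turns lie within -1 to 1; 1 stands for 0.2 m of shift or 90 degrees of turn. Its arguments: {"type":"object","properties":{"motion":{"type":"array","items":{"type":"array"}}},"required":["motion"]}

```bash
mkdir -p pics; python3 - <<'E'
from bench import ctrl, vision, job
import cv2,json
print(ctrl.sense())
for n in("scene","top"):
    s=vision.snapshot(n); cv2.imwrite(f"pics/{n}0.png",s["frame"])
    print({k:v for k,v in s.items() if k!="frame"})
E
```

```text
{'time_s': 0.0, 'qpos': array([-69.35588005,  29.12623771, -13.60773278,  86.00962813,
         7.2022908 ,  65.82455613,  -8.86935723]), 'joint_vel': array([-0.01694764, -0.12734359, -0.0317896 , -0.06707074,  0.00977573,
        0.03683167,  0.12171031]), 'joint_torque': array([ 8.49904409e-04, -6.20602012e+01, -2.18678690e+00, -2.49663949e+01,
        1.25912845e-02,  1.17345998e-02, -1.94559522e-05]), 'position': array([157.4999944 , 604.31622599, 230.41566817]), 'orientation': array([-1.79898372e+02,  2.46228265e-03,  1.65400561e+02]), 'wrist_force': array([-0.33919513,  0.46524458, -0.15845309]), 'torque': array([-0.00715005,  0.00731429,  0.0005752 ]), 'grip_force': 0.0, 'gripper_width': 85.3144425121568}
{'fx': 402.67354274388447, 'fy': 402.67354274388447, 'cx': 260.5312101744877, 'cy': 195.54236539930778, 'D': array([0.03695185, 0.        , 0.        , 0.        , 0.        ]), 'xyz': array([-259.89549034, -796.41866596, 1109.46492633]), 'orientation': array([ 46.20037684,   1.12993927, -44.37685868])}
{'fx': 434.58675162745806, 'fy': 434.58675162745806, 'cx': 261.8471341871416, 'cy': 193.37331187969693, 'D': array([-0.13882337,  0.        ,  0.        ,  0.        ,  0.        ]), 'xyz': array([ 295.36811018,  -12.94928727, 1321.87032477]), 'orientation': array([  8.18929044,  -0.93099426, -90.73383521])}
```

```bash
python3 -c "
import cv2
a=cv2.imread('pics/top0.png');cv2.imwrite('pics/t.png',cv2.resize(a,(800,600),interpolation=cv2.INTER_CUBIC))"
```

```text
(no output)
```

View pics/t.png

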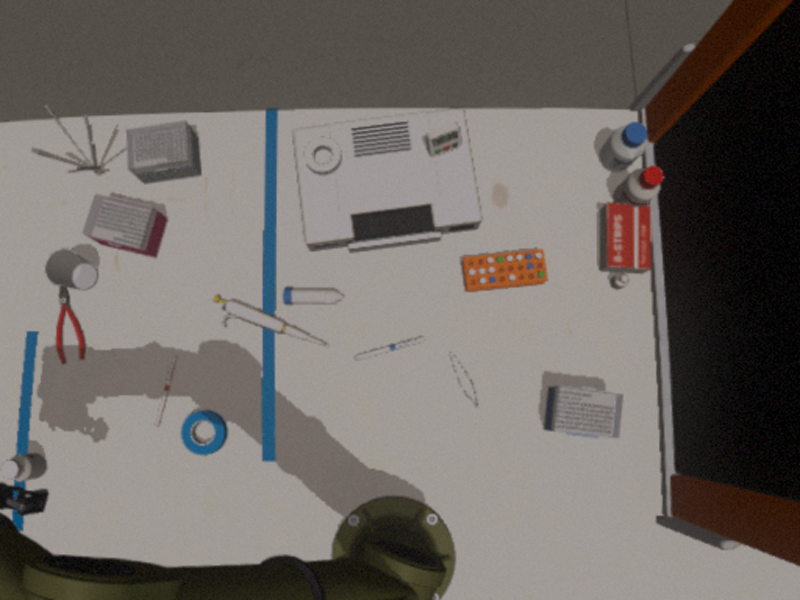

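View pics/scene0.png

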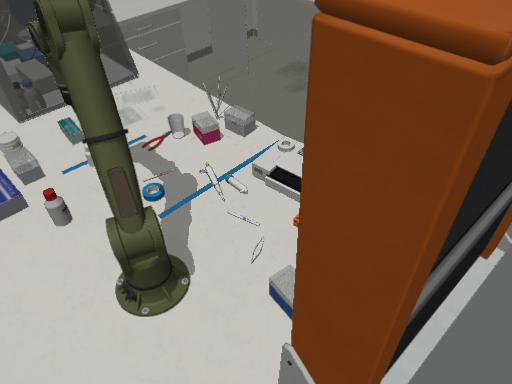

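The top view shows the reader with its front edge at about (307,248)–(480,225) in the 800-wide picture and a black recess at (352–434, 205–241). The tube, marker and tweezers lie in front of it and the rack is at the right. Next, an enlarged crop.

```bash
python3 -c "
import cv2
a=cv2.imread('pics/top0.png')[120:200,185:315];a=cv2.convertScaleAbs(a,alpha=1.2,beta=20);cv2.imwrite('pics/c.png',cv2.resize(a,(780,480),interpolation=cv2.INTER_CUBIC))"
```

```text
(no output)
```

View pics/c.png

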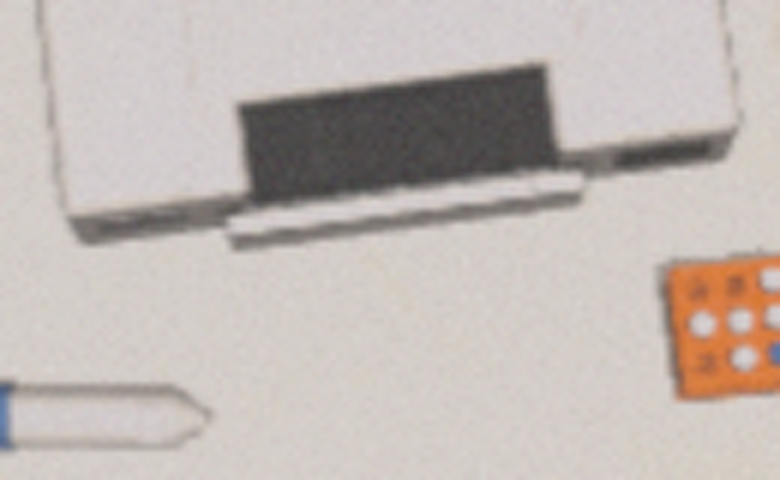

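The crop shows the top front corners at (67,215) and (737,128). The recess rear corners are at (240,103) and (545,66), and the front panel's upper front edge runs (233,237)–(582,195).

```bash
cat > h.py <<'E'
import numpy as np,cv2
from scipy.spatial.transform import Rotation as R
def proj(P,s,Rwc=None,t=None):
    Rwc=R.from_euler('xyz',s['orientation'],degrees=True).as_matrix() if Rwc is None else Rwc
    t=s['xyz'] if t is None else t
    p=(np.atleast_2d(P)-t)@Rwc*[1,-1,-1]
    K=np.array([[s['fx'],0,s['cx']],[0,s['fy'],s['cy']],[0,0,1]])
    return cv2.projectPoints(p.astype(float),np.zeros(3),np.zeros(3),K,s['D'])[0][:,0]
def ray(uv,z,s,Rwc=None,t=None):
    Rwc=R.from_euler('xyz',s['orientation'],degrees=True).as_matrix() if Rwc is None else Rwc
    t=s['xyz'] if t is None else t
    K=np.array([[s['fx'],0,s['cx']],[0,s['fy'],s['cy']],[0,0,1]])
    n=cv2.undistortPoints(np.array(uv,float).reshape(-1,1,2),K,s['D'])[:,0]
    d=np.c_[n[:,0],-n[:,1],-np.ones(len(n))]@Rwc.T
    return t+d*((z-t[2])/d[:,2])[:,None]
def rd(P,q):
    return R.from_euler('z',q[2],degrees=True).apply(P)+[q[0],q[1],0]
E
python3 - <<'E'
from bench import vision
from h import *
from scipy.optimize import least_squares
s=vision.snapshot("top")
c=np.array([[67,215],[737,128],[240,103],[545,66],[247,195],[558,152],[233,237],[582,195]],float)
uv=(c+.5)/6-.5+[185,120]
P=np.array([[0,170,78],[0,-170,78],[46,76,78],[46,-76,78],[0,76,78],[0,-76,78],[-13,91,46],[-13,-91,46]],float)
f=lambda q:(proj(rd(P[:6],q),s)-uv[:6]).ravel()
r=least_squares(f,[650,0,0]);print(r.x,r.fun.round(2))
print((proj(rd(P,r.x),s)-uv).round(2)[6:])
q=r.x;np.save('q.npy',q)
print('ledge mid',rd([[26,0,62]],q))
# objects (800 px pic)
o=np.array([[285,296],[343,296],[356,356],[424,339],[465,290],[463,257],[328,345],[215,297],[450,352],[477,404],[615,280]])
w=ray((o+.5)/1.5625-.5,10,s);print(w.round(0))
print(((w-[q[0],q[1],0])@R.from_euler('z',q[2],degrees=True).as_matrix()).round(0))
E
```

```text
[608.10327439  -7.83674078   7.04836755] [-1.3   0.49  1.43  0.18 -0.27 -0.07 -0.17 -0.44  0.45 -0.38 -0.14  0.15]
[[-0.95 -0.03]
 [ 0.84 -0.82]]
ledge mid [[633.90679029  -4.64635409  62.        ]]
[[ 499.  207.   10.]
 [ 498.   93.   10.]
 [ 380.   68.   10.]
 [ 412.  -64.   10.]
 [ 507. -146.   10.]
 [ 573. -144.   10.]
 [ 402.  122.   10.]
 [ 499.  346.   10.]
 [ 386. -114.   10.]
 [ 285. -164.   10.]
 [ 525. -448.   10.]]
[[ -82.  226.   10.]
 [ -97.  114.   10.]
 [-217.  103.   10.]
 [-202.  -32.   10.]
 [-117. -125.   10.]
 [ -51. -131.   10.]
 [-188.  154.   10.]
 [ -65.  364.   10.]
 [-233.  -78.   10.]
 [-340. -115.   10.]
 [-137. -427.   10.]]
```

Call:
apply_moves([
  [[0,0,0],[0,0,-0.06],-1],
  [[0,0,0],[0,0,-0.06],-1],
  [[0,0,0],[0,0,-0.06],-1],
  [[0,0,0],[0,0,-0.06],-1],
  [[-0.1,-0.165,0],[0,0,0],-1],
  [[-0.1,-0.165,0],[0,0,0],-1],
  [[-0.1,-0.165,0],[0,0,0],-1],
  [[-0.1,-0.165,0],[0,0,0],-1],
  [[-0.1,-0.165,0],[0,0,0],-1],
  [[-0.1,-0.165,0],[0,0,0],-1],
  [[-0.1,-0.165,0],[0,0,0],-1],
  [[-0.1,-0.165,0],[0,0,0],-1],
])

```text
time_s: 1.15
position: [349.3, 360.5, 231.2]
orientation: [-180.0, -0.0, -173.0]
wrist_force: [0.9, -0.1, -0.3]
gripper_width: 0.1
grip_force: 0.0
```

Call:
apply_moves([
  [[-0.1,-0.165,0],[0,0,0],-1],
  [[-0.1,-0.165,0],[0,0,0],-1],
  [[-0.1,-0.165,0],[0,0,0],-1],
  [[-0.1,-0.165,0],[0,0,0],-1],
  [[-0.1,-0.165,0],[0,0,0],-1],
  [[-0.1,-0.165,0],[0,0,0],-1],
  [[-0.1,-0.165,0],[0,0,0],-1],
  [[-0.1,-0.165,0],[0,0,0],-1],
  [[0,0,0],[0,0,0],-1],
  [[0,0,0],[0,0,0],-1],
  [[0,0,0],[0,0,0],-1],
])

```text
time_s: 2.07
position: [539.0, 120.2, 230.9]
orientation: [180.0, -0.1, -173.0]
wrist_force: [-0.3, 0.3, 0.1]
gripper_width: 0.4
grip_force: 0.0
```

Call:
apply_moves([
  [[0,-0.17,0],[0,0,0],-1],
  [[0,-0.17,0],[0,0,0],-1],
  [[0,-0.17,0],[0,0,0],-1],
  [[0,-0.17,0],[0,0,0],-1],
  [[0,0,0],[0,0,0],-1],
  [[0,0,0],[0,0,0],-1],
])

```text
time_s: 2.57
position: [555.7, -15.9, 231.3]
orientation: [-180.0, -0.0, -173.1]
wrist_force: [0.5, 0.9, -0.3]
gripper_width: -0.3
grip_force: 0.0
```

```bash
python3 - <<'E'
from bench import vision,ctrl
from h import *
st=ctrl.sense();s=vision.snapshot("wrist")
print(st['position'],s['T_tool_cam'])
T=s['T_tool_cam'];Rt=R.from_euler('xyz',st['orientation'],degrees=True).as_matrix()
Rc=Rt@T[:3,:3];t=st['position']+Rt@T[:3,3]
q=np.load('q.npy')
f=s['frame'];g=cv2.convertScaleAbs(f,alpha=1)
lut=np.clip(np.arange(256)*4.0,0,255).astype('uint8')
L=rd([[0,170,78],[0,-170,78],[46,76,78],[46,-76,78],[0,76,78],[0,-76,78],[0,76,62],[0,-76,62],[46,76,62],[46,-76,62]],q)
uv=proj(L,s,Rc,t);print(uv.round(0).tolist())
cv2.imwrite('pics/w0.png',np.vstack([f]))
p=uv[6:].astype(int);x0,y0=p.min(0)-30;x1,y1=p.max(0)+30;x0=max(x0,0);y0=max(y0,0)
c=cv2.LUT(f[y0:y1,x0:x1],lut);print(x0,y0,c.shape)
k=min(800/c.shape[1],300/c.shape[0]);c=cv2.resize(c,None,fx=k,fy=k)
b=cv2.resize(f,(400,300));W=max(800,c.shape[1])
pad=lambda a:np.pad(a,((0,0),(0,W-a.shape[1]),(0,0)))
cv2.imwrite('pics/w1.png',np.vstack([pad(b),pad(c)])[:600,:800]);print(k)
E
```

```text
[555.67239791 -15.85855737 231.28716601] [[ 4.42952144e-04  9.62253621e-01  2.72153951e-01  6.89439345e+01]
 [ 9.99999754e-01 -5.74464148e-04  4.03551634e-04 -9.73565385e-02]
 [ 5.44661708e-04  2.72153705e-01 -9.62253638e-01 -1.42055608e+02]
 [ 0.00000000e+00  0.00000000e+00  0.00000000e+00  1.00000000e+00]]
[[406.0, 234.0], [98.0, 234.0], [319.0, 272.0], [186.0, 272.0], [322.0, 234.0], [183.0, 234.0], [318.0, 229.0], [186.0, 229.0], [316.0, 265.0], [188.0, 265.0]]
155 198 (97, 193, 3)
3.0927835051546393
```

View pics/w1.png

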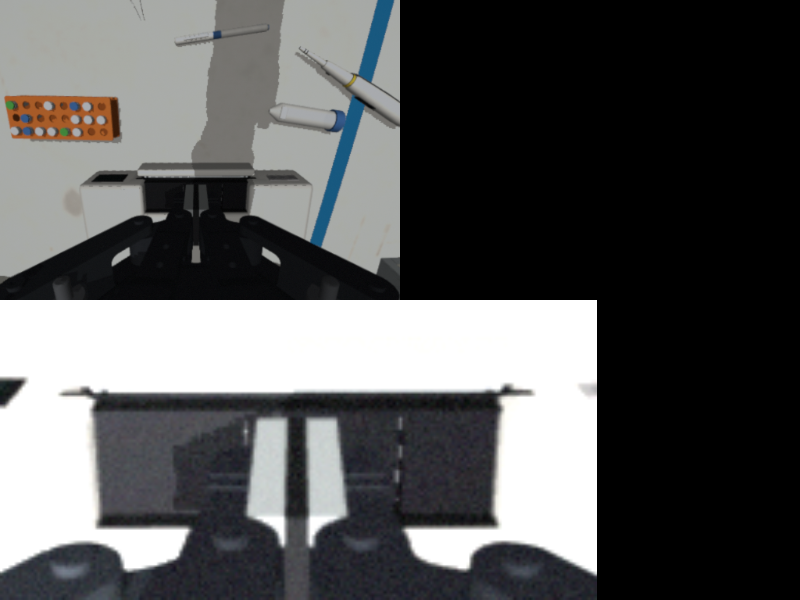

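The wrist view matches the fit. In the stretched crop the faint vertical edges at columns 247 and 400 (ledge from 98 to 497) put the notch at about y -20 to +40, so its middle is near +10. I'll go above y = +10 and probe.

Call:
apply_moves([
  [[-0.132,0.019,0],[0,0,0],-1],
  [[-0.132,0.019,0],[0,0,0],-1],
  [[-0.131,0.019,0],[0,0,0],-1],
  [[0,0,0.12],[0,0,0],-1],
  [[0,0,0.12],[0,0,0],-1],
  [[0,0,0.12],[0,0,0],-1],
  [[0,0,0.12],[0,0,0],-1],
  [[0,0,0.12],[0,0,0],-1],
  [[0,0,0.12],[0,0,0],-1],
  [[0,0,0],[0,0,0],-1],
  [[0,0,0],[0,0,0],-1],
  [[0,0,0],[0,0,0],-1],
])

```text
time_s: 3.62
position: [633.8, 7.5, 88.7]
orientation: [180.0, 0.1, -172.9]
wrist_force: [-0.4, -0.4, -0.8]
gripper_width: -0.3
grip_force: 0.0
```

Call:
apply_moves([
  [[0,0,0.05],[0,0,0],-1],
  [[0,0,0.05],[0,0,0],-1],
  [[0,0,0.015],[0,0,0],-1],
  [[0,0,0.01],[0,0,0],-1],
  [[0,0,0.01],[0,0,0],-1],
  [[0,0,0.01],[0,0,0],-1],
  [[0,0,0.005],[0,0,0],-1],
  [[0,0,0],[0,0,0],-1],
])

```text
time_s: 4.28
position: [633.1, 5.7, 57.2]
orientation: [180.0, -0.0, -173.0]
wrist_force: [-0.1, 0.3, -0.4]
gripper_width: -0.4
grip_force: 0.0
```

Below the ledge with no force, so the tip is in the notch. Now press.

Call:
apply_moves([
  [[0,0,0.008],[0,0,0],-1],
  [[0,0,0.008],[0,0,0],-1],
  [[0,0,0.008],[0,0,0],-1],
  [[0,0,0.006],[0,0,0],-1],
  [[0,0,0.006],[0,0,0],-1],
  [[0,0,0.005],[0,0,0],-1],
  [[0,0,0],[0,0,0],-1],
  [[0,0,0],[0,0,0],-1],
])

```text
time_s: 4.95
position: [633.5, 5.7, 49.3]
orientation: [-180.0, 0.0, -173.0]
wrist_force: [0.7, 0.1, 5.0]
gripper_width: 0.1
grip_force: 2.4
```

Call:
apply_moves([
  [[0,0,0.006],[0,0,0],-1],
  [[0,0,0],[0,0,0],-1],
  [[0,0,0],[0,0,0],-1],
  [[0,0,0],[0,0,0],-1],
  [[0,0,0],[0,0,0],-1],
  [[0,0,0],[0,0,0],-1],
  [[0,0,0],[0,0,0],-1],
  [[0,0,0],[0,0,0],-1],
  [[0,0,0],[0,0,0],-1],
])

```text
time_s: 5.7
position: [633.4, 5.7, 48.2]
orientation: [-180.0, 0.0, -173.0]
wrist_force: [-0.3, -0.1, 6.2]
gripper_width: -0.3
grip_force: 2.8
```

Call:
apply_moves([
  [[0,0,-0.04],[0,0,0],-1],
  [[0,0,-0.06],[0,0,0],-1],
  [[0,0,-0.15],[0,0,0],-1],
  [[0,0,-0.15],[0,0,0],-1],
  [[0,0,-0.15],[0,0,0],-1],
  [[0.05,0,-0.1],[0,0,0],-1],
  [[0,0,0],[0,0,0],-1],
  [[0,0,0],[0,0,0],-1],
])

```text
time_s: 6.37
position: [623.3, 4.4, 179.9]
orientation: [-180.0, 0.1, -173.0]
wrist_force: [0.4, -0.2, -0.8]
gripper_width: 0.3
grip_force: 0.0
```

```bash
python3 - <<'E'
from bench import vision,ctrl
from h import *
st=ctrl.sense();s=vision.snapshot("wrist");print(st['position'])
T=s['T_tool_cam'];Rt=R.from_euler('xyz',st['orientation'],degrees=True).as_matrix()
Rc=Rt@T[:3,:3];t=st['position']+Rt@T[:3,3];q=np.load('q.npy')
c=s['frame'][100:300,100:420]
cv2.imwrite('pics/w2.png',cv2.resize(c,(800,500),interpolation=cv2.INTER_CUBIC))
for x in(-40,-46,-52,-58):print(x,((proj(rd([[x,91,46],[x,0,46],[x,-91,46]],q),s,Rc,t)-[100,100])*2.5).round(0).tolist())
E
```

```text
[623.2602782    4.39453646 179.85547848]
-40 [[594.0, 81.0], [349.0, 80.0], [105.0, 81.0]]
-46 [[595.0, 64.0], [349.0, 64.0], [103.0, 65.0]]
-52 [[596.0, 47.0], [349.0, 47.0], [102.0, 48.0]]
-58 [[598.0, 30.0], [349.0, 30.0], [100.0, 31.0]]
```

View pics/w2.png

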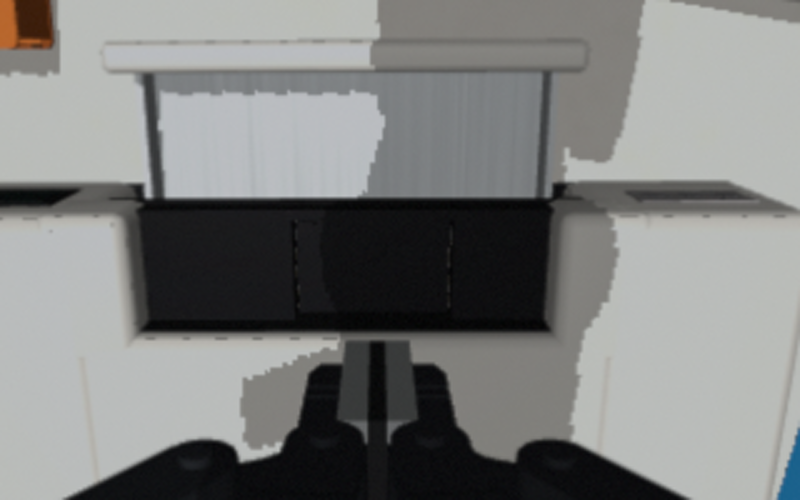

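The drawer is ajar: panel upper edge at rows 42–72, which is reader x of about -54 to -43. Lower the tip into the gap at x -21.

Call:
apply_moves([
  [[0.094,-0.025,0],[0,0,0],-1],
  [[0.094,-0.025,0],[0,0,0],-1],
  [[0,0,0],[0,0,0],-1],
  [[0,0,0.15],[0,0,0],-1],
  [[0,0,0.15],[0,0,0],-1],
  [[0,0,0.15],[0,0,0],-1],
  [[0,0,0],[0,0,0],-1],
  [[0,0,0],[0,0,0],-1],
  [[0,0,0],[0,0,0],-1],
])

```text
time_s: 7.17
position: [587.7, -9.8, 88.6]
orientation: [180.0, 0.0, -173.0]
wrist_force: [0.9, 0.0, 0.0]
gripper_width: -0.1
grip_force: 0.0
```

Call:
apply_moves([
  [[0,0,0.06],[0,0,0],-1],
  [[0,0,0.06],[0,0,0],-1],
  [[0,0,0.06],[0,0,0],-1],
  [[0,0,0.06],[0,0,0],-1],
  [[0,0,0.05],[0,0,0],-1],
  [[0,0,0],[0,0,0],-1],
  [[0,0,0],[0,0,0],-1],
])

```text
time_s: 7.75
position: [587.6, -10.0, 30.6]
orientation: [-180.0, 0.0, -173.0]
wrist_force: [0.3, 0.7, 0.1]
gripper_width: 0.0
grip_force: 0.0
```

Call:
apply_moves([
  [[0.015,0,0],[0,0,0],-1],
  [[0.015,0,0],[0,0,0],-1],
  [[0.015,0,0],[0,0,0],-1],
  [[0.01,0,0],[0,0,0],-1],
  [[0.01,0,0],[0,0,0],-1],
  [[0.01,0,0],[0,0,0],-1],
  [[0.01,0,0],[0,0,0],-1],
  [[0.01,0,0],[0,0,0],-1],
  [[0.01,0,0],[0,0,0],-1],
  [[0.01,0,0],[0,0,0],-1],
  [[0.01,0,0],[0,0,0],-1],
  [[0.01,0,0],[0,0,0],-1],
])

```text
time_s: 8.75
position: [560.2, -13.3, 29.9]
orientation: [-180.0, 0.0, -173.0]
wrist_force: [1.1, 0.1, 1.2]
gripper_width: 0.2
grip_force: 0.4
```

Call:
apply_moves([
  [[0.01,0,0],[0,0,0],-1],
  [[0.01,0,0],[0,0,0],-1],
  [[0.01,0,0],[0,0,0],-1],
  [[0.01,0,0],[0,0,0],-1],
  [[0.01,0,0],[0,0,0],-1],
  [[0.01,0,0],[0,0,0],-1],
  [[0.01,0,0],[0,0,0],-1],
  [[0.01,0,0],[0,0,0],-1],
  [[0.01,0,0],[0,0,0],-1],
  [[0.01,0,0],[0,0,0],-1],
  [[0.01,0,0],[0,0,0],-1],
  [[0.01,0,0],[0,0,0],-1],
])

```text
time_s: 9.75
position: [536.4, -16.3, 29.9]
orientation: [-180.0, 0.0, -173.0]
wrist_force: [1.8, 0.4, -0.0]
gripper_width: 0.1
grip_force: 0.9
```

Call:
apply_moves([
  [[0.01,0,0],[0,0,0],-1],
  [[0.01,0,0],[0,0,0],-1],
  [[0.01,0,0],[0,0,0],-1],
  [[0.01,0,0],[0,0,0],-1],
  [[0.01,0,0],[0,0,0],-1],
  [[0.01,0,0],[0,0,0],-1],
  [[0.01,0,0],[0,0,0],-1],
  [[0.01,0,0],[0,0,0],-1],
  [[0.01,0,0],[0,0,0],-1],
  [[0,0,0],[0,0,0],-1],
])

```text
time_s: 10.58
position: [518.0, -18.6, 29.9]
orientation: [-180.0, -0.0, -173.0]
wrist_force: [1.2, -0.5, 0.7]
gripper_width: -0.3
grip_force: 0.5
```

Call:
apply_moves([
  [[0.005,0,0],[0,0,0],-1],
  [[0.005,0,0],[0,0,0],-1],
  [[0.005,0,0],[0,0,0],-1],
  [[0.005,0,0],[0,0,0],-1],
  [[0,0,0],[0,0,0],-1],
])

```text
time_s: 11.0
position: [514.4, -18.9, 29.9]
orientation: [-180.0, -0.0, -173.0]
wrist_force: [1.5, -1.0, 0.1]
gripper_width: -0.1
grip_force: 0.9
```

Call:
apply_moves([
  [[0.005,0,0],[0,0,0],-1],
  [[0.005,0,0],[0,0,0],-1],
  [[0.005,0,0],[0,0,0],-1],
  [[0,0,0],[0,0,0],-1],
])

```text
time_s: 11.33
position: [512.6, -19.1, 30.0]
orientation: [180.0, 0.1, -173.0]
wrist_force: [4.0, -0.6, -2.2]
gripper_width: 0.4
grip_force: 2.5
```

Call:
apply_moves([
  [[0.005,0,0],[0,0,0],-1],
  [[0,0,0],[0,0,0],-1],
  [[0,0,0],[0,0,0],-1],
])

```text
time_s: 11.58
position: [512.6, -19.1, 30.1]
orientation: [180.0, 0.2, -173.0]
wrist_force: [6.7, -0.6, -3.5]
gripper_width: 0.2
grip_force: 3.5
```

At the stop. Back off toward the reader a little, then rise.

Call:
apply_moves([
  [[-0.025,0,0],[0,0,0],-1],
  [[-0.025,0,0],[0,0,0],-1],
  [[0,0,0],[0,0,0],-1],
  [[0,0,-0.08],[0,0,0],-1],
  [[0,0,-0.12],[0,0,0],-1],
  [[0,0,-0.15],[0,0,0],-1],
  [[0,0,-0.15],[0,0,0],-1],
  [[0,0,-0.15],[0,0,0],-1],
  [[0,0,-0.15],[0,0,0],-1],
  [[0,0,0],[0,0,0],-1],
  [[0,0,0],[0,0,0],-1],
  [[0,0,0],[0,0,0],-1],
])

```text
time_s: 12.58
position: [519.7, -18.2, 189.2]
orientation: [180.0, -0.1, -173.0]
wrist_force: [-0.3, 0.4, -0.3]
gripper_width: 0.0
grip_force: 0.0
```

```bash
python3 - <<'E'
from bench import vision,ctrl
from h import *
st=ctrl.sense();s=vision.snapshot("wrist");print(st['position'],st['wrist_force'])
T=s['T_tool_cam'];Rt=R.from_euler('xyz',st['orientation'],degrees=True).as_matrix()
Rc=Rt@T[:3,:3];t=st['position']+Rt@T[:3,3];q=np.load('q.npy')
cv2.imwrite('pics/w3.png',s['frame'])
for x in(-95,-101,-107,-113,-119):print(x,proj(rd([[x,91,46],[x,-91,46]],q),s,Rc,t).round(0).tolist())
E
```

```text
[519.67425173 -18.1866331  189.24229926] [-0.32119088  0.38546906 -0.31413692]
-95 [[340.0, 184.0], [160.0, 184.0]]
-101 [[341.0, 178.0], [159.0, 178.0]]
-107 [[341.0, 172.0], [159.0, 172.0]]
-113 [[342.0, 166.0], [158.0, 166.0]]
-119 [[342.0, 160.0], [158.0, 160.0]]
```

View pics/w3.png

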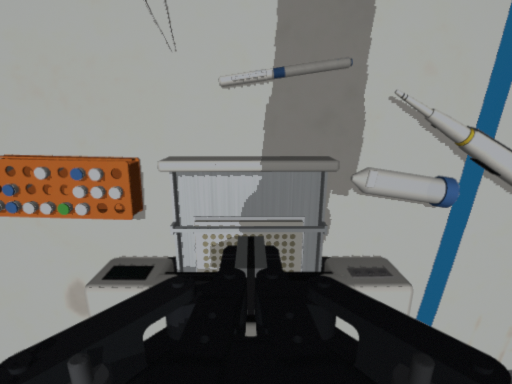

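The panel's upper edge spans rows 158–170, so its rear is at reader x of about -109 and the drawer is fully out. The things around it look untouched, and the tool hangs clear at z 189.

```bash
python3 -c "
from bench import job
print(job.finish_job())"
```

```text
the job is handed in; nothing more can be done
None
```

The notch was found at about y +10 from the ledge middle, the key was pressed, the drawer sprang ajar and was drawn to its outer stop (about 109 mm by the camera). The arm ended clear, nothing around it looked disturbed, and the job is handed in; no verdict was returned.

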